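# Grease the slipway winch with the hand pump and log it

## Robot

A 6-joint arm with a two-finger parallel gripper is mounted at the origin on the work surface. World frame = base frame: x ahead of the robot, y to its left, z up, the work surface at z = 0. Lengths are in m, angles in rad, forces in N, time in s.
With the tool pointing down it reaches from about 0.325 to 0.775 m from the base axis. Payload 5.5 kg.
Tool frame: the origin (TCP) lies at the very end of the fingers, on their centre line; the grasp point (between the pads) lies 19 mm behind it (hold_point_z is the distance from the TCP to the grasp point, in m); z points along the fingers, y is the direction in which the jaws open and shut (so a half turn about z gives the same grasp; the last joint's range is limited). The gripper opens to 88 mm and grips with 3 to 60 N. Pads are 20 mm wide; open, the fingers measure 115 mm over their backs; the gripper's body (75 mm by 178 mm) begins 61 mm behind the grasp point.
Start: joints at [1.168, 0.091, 1.231, -0, 1.82, -0.057], TCP at [0.203, 0.564, 0.223] pointing down, gripper open.
Joint ranges: [-2.87, 2.87], [-0.86, 2.18], [0.17, 2.46], [-1.51, 4.65], [0.06, 2.69], [-2.65, 2.65]. Speed limits (rad/s): [2.57, 2.57, 3.01, 3.14, 3.14, 3.14].

## Interface

Orientations are given as a 3x3 rotation matrix whose columns are the frame's x, y, z axes.
In Python, from plant import * gives the robot as it stands.
- The arm moves only by the tool send_rows, never from a script. Its argument "plan" is one flat list of numbers, 7 for each row, row after row: the shift along the tool's x, y, z normalised to -1 to 1, where 1 is 0.02 m, then the turn, a rotation vector about the tool's x, y, z normalised to -1 to 1, where 1 is 8 degrees, then the opening, from 0 (shut) to 1 (fully open). A call has 1 to 20 rows; each row shifts and turns the commanded pose from where the row before left it, along the tool's axes as they then stand; what a row does not reach is not made up. A row lasts 1/8 s, in which the tool goes at most 62.5 mm and 10.7 degrees, less where a joint would pass 70% of its speed; a pose out of reach is approached as far as the arm can. A call with a number of a shift or a turn outside -1 to 1 is refused whole. A call with a gripper value outside its range is refused whole. The fingers move at their own pace and stop on an object; "squeeze" is the grip in N (left out, the last holds). Time passes only in rows, so rows that do not move let the fingers close. It gives the time, the measured TCP pose, the force and the opening at its end, in the units of the state.
- get_obs(): the state, without advancing time (a new reading comes with each control period).
- snapshot(name): name is "side" or "top"; returns a dict with "pixels" (400x640x3 uint8, red, green, blue), "camera_matrix" (3x3 intrinsics, pixels), "R" (3x3) and "t" (3): a world point X has camera coordinates R X + t. Camera axes: x right, y down, z forward; pixel columns grow to the right and rows downward; lengths in m; the calibration is good to about 2 mm. A picture is of the moment at which its call begins. There is no depth.
- finish_job(): hands the job in, once; it reports no verdict.
The state is a dict: "time": time; "joint_positions": joint angles; "joint_velocities": joint speeds; "joint_efforts": joint torques, N m; "tcp_pos": TCP position; "eef_rot": TCP orientation; "ft_force": force on the tool from outside, world axes, zero at the start; "torque": the same for the moment, N m; "width": finger opening in m.
Only numpy, scipy, OpenCV 4.12 (cv2) and the standard library are available. Lean on these libraries where they do the work, as an engineer would, in place of code of your own. Each camera call takes 0.05 s, during which the arm holds its last target. There are 200 camera calls.

## Task

Clear the orange bailer out from under the grease pump's red-handled lever and set it down, not dropped, flat and upright in the grey tray. Then give the pump three full strokes, each one down to the stop and all the way back up, and after that log the greasing by swinging the counter's yellow-topped lever to its stop and letting it spring back. Leave the coffee pot, the buoy marker and the hook file where they are.

Things in the scene. Friction and masses are not known exactly. Their poses are not given: they have to be found in the camera images.
- pump: Fixed green hand grease pump. Origin: on the table (z = 0) directly under the lever's pivot, which is 125 mm up, axis along pump y. The lever reaches out towards pump -x. The rest of the pump spans x -30 to +140 mm, y +-55 mm, up to 148 mm high.
- lever_grip (a point): Point on the axis of the pump lever's red round handle, 190 mm from the pivot; moves with it. Handle: 26 mm diameter, from 120 to 220 mm from the pivot; inside that an 18 mm steel rod. At rest the lever slopes 0.611 rad (35 deg) up from the pivot: point 156 mm out (pump -x), 234 mm above the table. At the lower stop it slopes 25 deg down: 172 mm out, 45 mm high.
- pump_lever (a joint): Pump lever angle, rad: 0 = at rest, up; grows as it is pressed down; lower stop 1.047. A full stroke goes past 0.97 and back below 0.08. A spring lifts it by itself in about a second; pressing at the red handle takes about 4 N at the top, 12 N at the stop. With the bailer beneath, it cannot reach its stop.
- bailer: Loose orange bailer scoop, about 130 g, starting upright beneath the lever. Open bowl 90 mm (its x) by 100 mm (its y), 85 mm high. Origin: centre of the bowl's underside. Handle level along its +y, at the start sticking out sideways, roughly to pump +y (tray side). About 80 mm free between bowl and resting lever: lift it only a little, draw it out sideways, then lift.
- bailer_handle (a point): Where to grip the bailer's handle: centre of the bar, 95 mm along bailer +y from the bowl's centre, 74 mm above the bowl's underside. The bar is 24 mm wide (bailer x), 16 mm thick, from 50 to 150 mm along +y.
- tray: Fixed open grey tray on the table, 200 x 200 mm outside, 25 mm high, walls and floor 5 mm. Origin: centre of its underside (table height). The bailer goes in with its bowl flat on the tray's floor, bowl centre within 60 mm of the tray's centre along each tray axis; the handle may reach over the rim.
- counter: Fixed grey service counter box with white windows on top, 110 x 150 mm (x, y) at the foot, body 90 x 130 mm, top 72 mm high. Origin: centre of its underside. Its lever turns flat above the top about a vertical pivot at (-15, 0) mm in the counter's frame.
- advance_post (a point): Point on the axis of the upright yellow post at the end of the counter's lever, 90 mm from the lever's pivot, 107 mm above the table. Post 18 mm in diameter, heights 84 to 130 mm; steel arm beneath it 76 to 86 mm. At rest the arm points 0.55 rad off counter -x towards its -y; push the post from its -y side, towards counter +y.
- counter_lever (a joint): Counter lever angle, rad: 0 = at rest; grows as the post swings towards counter +y (clockwise from above); stop at 1.1, where the arm points 0.55 rad off -x towards +y. Swing it past 1.0 and let go: the spring takes it back to 0. About 1 N at rest to 3 N at the stop, at the post.
- coffee_pot: Bystander: loose blue enamel coffee pot, 140 mm high, 104 mm wide at the foot, spout to -y and handle to +y (80 mm out). Origin: centre of its underside. Leave it alone.
- buoy: Bystander: loose red wooden buoy marker with a white band and a short stick, 84 mm in diameter, 165 mm high, standing. Origin: centre of its underside. Leave it alone.
- hook_file: Bystander: loose steel hook file lying flat, 190 mm long, 20 mm wide, up to 18 mm high, rosewood handle to its -x, blade to +x. Origin: on the table under the joint of handle and blade. Leave it alone.

How it is judged:
On the way, in this order (a step that is already met when the one before it is completed fails the run):
1. the bailer stands flat in the tray, let go (x of bailer in the frame of tray between -0.06 and 0.06 m and y of bailer in the frame of tray between -0.06 and 0.06 m and z of bailer in the frame of tray below 0.015 m and angle between bailer's own z axis and vertical below 0.15 rad and linear speed of bailer below 0.03 m/s and contact force between each of the arm, the fingers and bailer below 0.05 N), for 0.2 s.
2. first stroke: pump lever pressed fully down to its lower stop (value of joint pump_lever above 0.97 rad), for 0.05 s.
3. first stroke: pump lever back up at its rest (value of joint pump_lever below 0.08 rad), for 0.05 s.
4. second stroke: pump lever pressed fully down to its lower stop (value of joint pump_lever above 0.97 rad), for 0.05 s.
5. second stroke: pump lever back up at its rest (value of joint pump_lever below 0.08 rad), for 0.05 s.
6. third stroke: pump lever pressed fully down to its lower stop (value of joint pump_lever above 0.97 rad), for 0.05 s.
7. third stroke: pump lever back up at its rest (value of joint pump_lever below 0.08 rad), for 0.05 s.
8. counter lever swung to its stop (value of joint counter_lever above 1 rad), for 0.05 s.
9. counter lever sprung back to its rest (value of joint counter_lever below 0.08 rad), for 0.05 s.
At the end, for the whole second after the job is handed in: The bailer stands at rest, upright (within 0.15 rad) on the tray's floor (underside less than 15 mm above the tray's underside), bowl centre within 60 mm of the tray's centre along each tray axis; the pump lever (below 0.08 rad) and the counter lever (below 0.08 rad) are back at rest (x of bailer in the frame of tray between -0.06 and 0.06 m and y of bailer in the frame of tray between -0.06 and 0.06 m and z of bailer in the frame of tray below 0.015 m and angle between bailer's own z axis and vertical below 0.15 rad and linear speed of bailer below 0.03 m/s and value of joint each of pump_lever, counter_lever below 0.08 rad); the robot touches nothing.
It fails at once if the coffee pot is shoved more than 30 mm or knocked over (distance of coffee_pot from where it was at the start of the episode above 0.03 m or angle between coffee_pot's own z axis and vertical above 0.4 rad).
It fails at once if the buoy marker is shoved more than 30 mm or knocked over (distance of buoy from where it was at the start of the episode above 0.03 m or angle between buoy's own z axis and vertical above 0.4 rad).
It fails at once if the hook file is shoved more than 30 mm or knocked over (distance of hook_file from where it was at the start of the episode above 0.03 m).
It fails at once if the bailer is dropped: out of the gripper while its underside is more than 70 mm above the table (height (world z) of bailer above 0.07 m and contact force between each of the arm, the fingers and bailer below 0.05 N).
It also fails if it takes over 72 s, if anything falls off the work surface, if the arm or the gripper's body presses on something with over 40 N, if the wrist force passes 120 N, or if a joint passes its speed limit or range.

## Working session

There is one attempt and no reset: what is moved stays moved. The work goes in short steps, Python scripts to look and compute and a tool call to move; the robot and the scene stay as the last step left them, time stands still between calls to the robot, and variables do not carry over. Pictures are saved under pics/ and viewed, on a budget of 10 in all, crops included, one or two more only if the job needs it, and the job is handed in when it is done.

Besides the shell and the picture viewer there is one more tool, called after ">>>" as a command line: name --argument value ..., lists and objects as JSON in quotes. send_rows: Moves the arm, as the interface text tells. Its arguments: {"type":"object","properties":{"plan":{"type":"array"},"squeeze":{"type":"number"}},"required":["plan"]}

```bash
mkdir -p pics
python3 - <<'E'
from plant import *
import cv2,numpy as np
np.set_printoptions(precision=4,suppress=True)
for n in("side","top"):
    s=snapshot(n); np.savez(f"{n}0.npz",**s)
    cv2.imwrite(f"pics/{n}0.png",cv2.cvtColor(s["pixels"],cv2.COLOR_RGB2BGR))
    print(n,s["camera_matrix"],s["R"],s["t"],"cam",-s["R"].T@s["t"])
o=get_obs();print(o)
E
```

```text
side [[471.5503   0.     320.3897]
 [  0.     471.5503 202.6841]
 [  0.       0.       1.    ]] [[ 0.9971 -0.0758 -0.0104]
 [-0.0584 -0.6651 -0.7445]
 [ 0.0495  0.7429 -0.6675]] [-0.5657  0.112   1.1651] cam [ 0.5128 -0.834   0.8552]
top [[406.2075   0.     312.1227]
 [  0.     406.2075 201.1143]
 [  0.       0.       1.    ]] [[ 0.0009 -0.9995 -0.0329]
 [-0.9976  0.0013 -0.0687]
 [ 0.0687  0.0329 -0.9971]] [-0.0205  0.5726  1.2217] cam [ 0.4873 -0.0614  1.2569]
{'time': 0.1, 'joint_positions': array([ 1.1683,  0.0918,  1.2318,  0.    ,  1.8198, -0.0567]), 'joint_velocities': array([ 0.0001, -0.0021, -0.0012, -0.0001, -0.0001, -0.0011]), 'joint_efforts': array([  0.0023, -44.7855, -40.7572,   0.0701,   0.0283,  -0.0001]), 'tcp_pos': array([0.2033, 0.5643, 0.2216]), 'eef_rot': array([[-0.9408,  0.3389, -0.0007],
       [ 0.3389,  0.9408, -0.0016],
       [ 0.0001, -0.0017, -1.    ]]), 'ft_force': array([ 0.0367, -0.6296,  0.8063]), 'torque': array([ 0.0136, -0.024 , -0.0215]), 'width': 0.08798858021098059}
```

View pics/top0.png

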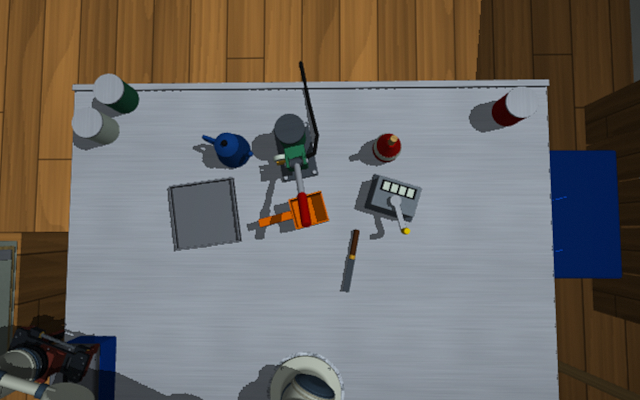

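View pics/side0.png

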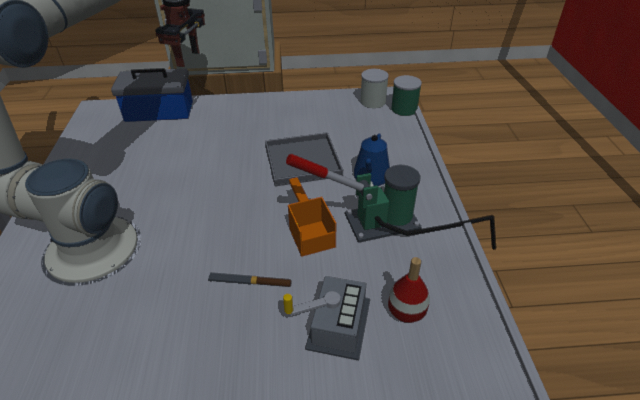

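The top view shows the tray around (205,214), the bailer bowl at (310,210) with its handle at (265,222), the pump at (297,160), the red lever grip at (305,210), the counter post at (406,231) and the file at (350,260). The side view agrees. Next I'll measure these.

```bash
cat > h.py <<'E'
import cv2,numpy as np
np.set_printoptions(precision=4,suppress=True)
def ray(s,p):
    d=s["R"].T@np.linalg.solve(s["camera_matrix"],[p[0],p[1],1.]);return -s["R"].T@s["t"],d/np.linalg.norm(d)
def plane(s,p,z):
    c,d=ray(s,p);return c+d*(z-c[2])/d[2]
def tri(a,p,b,q):
    c,d=ray(a,p);e,f=ray(b,q);k=np.linalg.lstsq(np.c_[d,-f],e-c,rcond=None)[0]
    x,y=c+k[0]*d,e+k[1]*f;return (x+y)/2,np.linalg.norm(x-y)
def proj(s,X):
    q=s["camera_matrix"]@(s["R"]@np.asarray(X,float)+s["t"]);return q[:2]/q[2]
def mask(s,lo,hi,box=None):
    m=cv2.inRange(cv2.cvtColor(s["pixels"],cv2.COLOR_RGB2HSV),np.array(lo),np.array(hi))
    if box:
        k=np.zeros_like(m);x0,y0,x1,y1=box;k[y0:y1,x0:x1]=255;m&=k
    return m
def blob(m):
    c=max(cv2.findContours(m,cv2.RETR_EXTERNAL,cv2.CHAIN_APPROX_NONE)[0],key=cv2.contourArea)
    return c[:,0,:]
def rect(c): return cv2.minAreaRect(c.astype(np.float32))
E
python3 - <<'E'
from h import *
T=dict(np.load("top0.npz"));S=dict(np.load("side0.npz"))
def show(n,s,m):
    c=blob(m);r=rect(c);print(n,"area",cv2.contourArea(c),"rect",np.array(r[0]),r[1],"corners",cv2.boxPoints(r).round(1).tolist());return c
for nm,lo,hi,bt,bs in [("orange",(5,150,60),(18,255,255),(240,180,335,240),(280,170,345,255)),
  ("yellow",(22,150,100),(35,255,255),(395,215,420,245),(275,285,300,320)),
  ("redlever",(0,150,60),(4,255,255),(285,180,325,235),(280,145,335,185))]:
    ct=show(nm+" top",T,mask(T,lo,hi,bt));cs=show(nm+" side",S,mask(S,lo,hi,bs))
    if nm=="yellow":
        print(tri(T,rect(ct)[0],S,rect(cs)[0]))
    if nm=="redlever":
        # ends along main axis
        for k in (np.argmax,np.argmin): print("ext",ct[k(ct[:,1])],cs[{np.argmax:np.argmin,np.argmin:np.argmax}[k](cs[:,0])])
    if nm=="orange":
        hd=ct[ct[:,0]<286];print("handle part top, plane .082:",[plane(T,p,.082)[:2].round(4).tolist() for p in cv2.boxPoints(rect(hd))])
        q=cv2.approxPolyDP(ct[:,None],3,True)[:,0];print("poly top",[(p.tolist(),plane(T,p,.083)[:2].round(3).tolist()) for p in q])
        q=cv2.approxPolyDP(cs[:,None],3,True)[:,0];print("poly side",[(p.tolist(),plane(S,p,.083)[:2].round(3).tolist()) for p in q])
# tray: edges
for n,s,b in(("T",T,(160,170,250,258)),("S",S,(258,128,350,190))):
    x0,y0,x1,y1=b;g=cv2.cvtColor(s["pixels"],cv2.COLOR_RGB2GRAY);m=np.zeros_like(g);m[y0:y1,x0:x1]=255*(g[y0:y1,x0:x1]<118)
    c=blob(m);q=cv2.approxPolyDP(cv2.convexHull(c[:,None]),4,True)[:,0]
    P=[plane(s,p,.025)[:2] for p in q];print("tray",n,q.tolist(),np.array(P).tolist(),np.mean(P,0))
# counter white windows / body
for n,s,b in(("T",T,(375,170,425,205)),("S",S,(335,280,365,335))):
    m=mask(s,(0,0,190),(180,60,255),b);ys,xs=np.nonzero(m);r=rect(np.c_[xs,ys])
    print("windows",n,r,[plane(s,p,.072)[:2].round(4).tolist() for p in cv2.boxPoints(r)])
E
python3 - <<'E'
import cv2,numpy as np
T=np.load("top0.npz")["pixels"];S=np.load("side0.npz")["pixels"]
a=cv2.resize(T[120:250,160:440],None,fx=2.85,fy=2.2,interpolation=3);b=cv2.resize(S[130:360,200:450],None,fx=1.3,fy=1.3,interpolation=3)
a=cv2.resize(T[130:245,235:430],None,fx=2.55,fy=2.55,interpolation=3);b=cv2.resize(S[140:360,260:390],None,fx=2.2,fy=2.2,interpolation=3)
c=np.zeros((600,800,3),np.uint8);c[:a.shape[0],:a.shape[1]]=a;c[:b.shape[0],510:510+b.shape[1]]=b[:, :290]
cv2.imwrite("pics/crop0.png",c[:,:,::-1])
E
```

```text
orange top area 469.0 rect [315.1992 207.7469] (30.91951560974121, 18.93820571899414) corners [[302.1000061035156, 195.1999969482422], [320.3999938964844, 190.39999389648438], [328.29998779296875, 220.1999969482422], [310.0, 225.10000610351562]]
orange side area 2227.0 rect [309.2365 213.3786] (77.28640747070312, 45.27252960205078) corners [[277.29998779296875, 181.89999389648438], [321.0, 170.1999969482422], [341.1000061035156, 244.8000030517578], [297.3999938964844, 256.6000061035156]]
handle part top, plane .082: [[1.1913, 0.941], [1.1913, 0.941], [1.1913, 0.941], [1.1913, 0.941]]
poly top [([320, 191], [0.598, -0.046]), ([306, 195], [0.586, -0.005]), ([310, 196], [0.583, -0.017]), ([310, 225], [0.499, -0.017]), ([328, 220], [0.513, -0.069])]
poly side [([289, 179], [0.496, 0.125]), ([299, 201], [0.518, 0.036]), ([288, 205], [0.491, 0.024]), ([289, 223], [0.491, -0.039]), ([301, 254], [0.515, -0.139]), ([333, 247], [0.587, -0.124]), ([335, 222], [0.599, -0.045]), ([321, 197], [0.573, 0.046]), ([309, 200], [0.543, 0.038]), ([297, 178], [0.517, 0.127])]
yellow top area 20.5 rect [40
[... 908 characters left out ...]
2567548146553568], [0.4509922053322745, 0.195279392586937], [0.4202404309186553, 0.40051066590708656], [0.613327564707821, 0.427107362747875]] [0.5328 0.3121]
tray S [[349, 128], [349, 189], [258, 189], [258, 128]] [[0.6928038873782435, 0.4389239996411156], [0.6563015975128889, 0.13883980865843804], [0.4089026215842081, 0.16072794631761356], [0.402078559735518, 0.4657580378437234]] [0.54   0.3011]
windows T ((397.8899230957031, 188.8669891357422), (29.596834182739258, 6.704784870147705), 16.699243545532227) [[0.6075, -0.2284], [0.6263, -0.2342], [0.6012, -0.3158], [0.5825, -0.31]]
windows S ((0.0, 0.0), (0.0, 0.0), 0.0) [[-0.874, 1.6514], [-0.874, 1.6514], [-0.874, 1.6514], [-0.874, 1.6514]]
```

View pics/crop0.png

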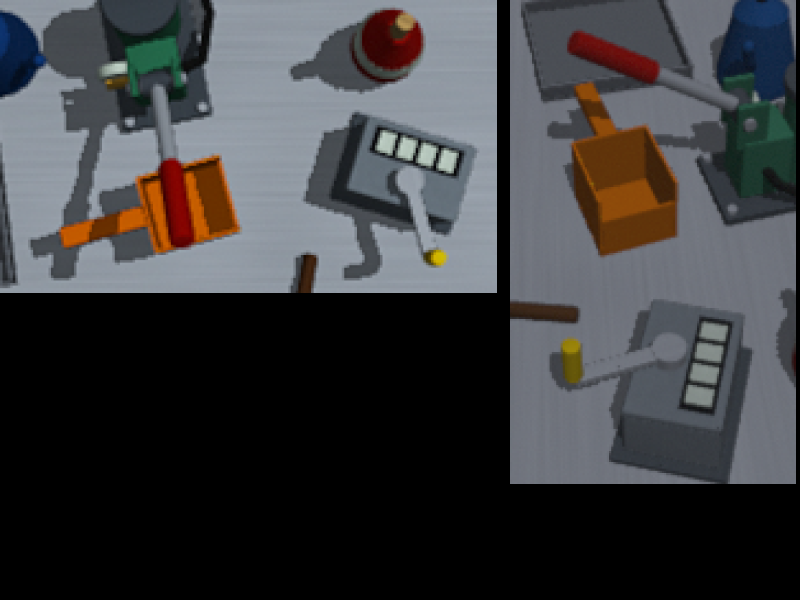

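The crop shows the bowl rim corners at about (288,201), (321,191), (329,221) and (297,229) in the top image. The handle end is near (260,223), the red grip tip near (306,225) and the counter pivot near (395,201).

Run:
```python
from h import *
from plant import get_obs
T=dict(np.load("top0.npz"));S=dict(np.load("side0.npz"))
rim=np.array([plane(T,p,.085)[:2] for p in [(288.3,201),(321.3,191.2),(328.7,221),(297,229.2)]])
print("rim T",rim,"c",rim.mean(0),"sides",np.linalg.norm(rim-np.roll(rim,-1,0),axis=1))
rs=np.array([plane(S,p,.085)[:2] for p in [(289,205),(321,198),(335,222),(301,234)]]);print("rim S",rs,rs.mean(0))
# handle, own mask with wide hue in top
m=mask(T,(3,120,50),(20,255,255),(250,205,287,235));c=blob(m);r=rect(c);print("handle px",r)
cs=np.array([plane(T,p,.082)[:2] for p in cv2.boxPoints(r)]);print(cs)
ys,xs=np.nonzero(m);W=np.array([plane(T,p,.082)[:2] for p in zip(xs,ys)]);d=np.linalg.svd(W-W.mean(0))[2][0];d*=np.sign(d[1]);e=(W@d).max();print("dir",d,"end",e,"grip",W.mean(0)+d*(e-.055-W.mean(0)@d),"mean",W.mean(0))
hs=np.array([plane(S,p,.082)[:2] for p in [(289,179.5),(297,178)]]);print("handle end side",hs.mean(0))
a=tri(T,(306,224.5),S,(288,158));b=tri(T,(300.8,193),S,(326.5,172.5));print("lever tip",a,"inner",b,np.linalg.norm(a[0]-b[0]))
v=a[0]-b[0];u=v/np.linalg.norm(v);print(u,"slope",np.degrees(np.arcsin(u[2])),"pivot",a[0]-.22*u)
print("cpivot",plane(T,(395,201.4),.09),"post",plane(T,(406.5,230.5),.13))
```

```text
rim T [[ 0.5685  0.0463]
 [ 0.5968 -0.0494]
 [ 0.5106 -0.0706]
 [ 0.4869  0.0207]] c [ 0.5407 -0.0132] sides [0.0998 0.0888 0.0944 0.0854]
rim S [[ 0.4932  0.0215]
 [ 0.5728  0.0404]
 [ 0.5989 -0.0473]
 [ 0.5178 -0.0795]] [ 0.5457 -0.0162]
handle px ((272.6846008300781, 219.1769561767578), (8.419755935668945, 29.469146728515625), 74.74488067626953)
[[0.5164 0.1364]
 [0.5389 0.0537]
 [0.5153 0.0472]
 [0.4929 0.1297]]
dir [-0.2683  0.9633] end -0.0072633408459320085 grip [0.5192 0.08  ] mean [0.5158 0.0924]
handle end side [0.5062 0.126 ]
lever tip (array([ 0.4989, -0.0132,  0.2519]), np.float64(0.0006643188451435879)) inner (array([0.5828, 0.0035, 0.1933]), np.float64(0.001476266865583484)) 0.10360036131692889
[-0.8092 -0.1608  0.5651] slope 34.40858422648908 pivot [0.677  0.0222 0.1275]
cpivot [ 0.5666 -0.2603  0.09  ] post [ 0.4837 -0.2838  0.13  ]
```

>>> send_rows --plan '[-0.96,-0.73,0.13,0,0,0,1,-0.96,-0.73,0.13,0,0,0,1,-0.96,-0.73,0.13,0,0,0,1,-0.96,-0.73,0.13,0,0,0,1,-0.96,-0.73,0.13,0,0,0,1,-0.96,-0.73,0.13,0,0,0,1,-0.96,-0.73,0.13,0,0,0,1,-0.96,-0.73,0.13,0,0,0,1,-0.96,-0.73,0.13,0,0,0,1,-0.96,-0.73,0.13,0,0,0,1,-0.96,-0.73,0.13,0,0,0,1,-0.96,-0.73,0.13,0,0,0,1,-0.96,-0.73,0.13,0,0,0,1,-0.96,-0.73,0.13,0,0,0,1,-0.96,-0.73,0.13,0,0,0,1,-0.96,-0.73,0.13,0,0,0,1,-0.96,-0.73,0.13,0,0,0,1,-0.96,-0.73,0.13,0,0,0,1,-0.96,-0.73,0.13,0,0,0,1,-0.96,-0.73,0.13,0,0,0,1]'

```text
time: 2.6
tcp_pos: [0.4658, 0.1589, 0.1701]
eef_rot: [[-0.941, 0.339, -0.001], [0.339, 0.941, -0.0], [0.001, -0.0, -1.0]]
ft_force: [-0.3, 0.1, 0.0]
width: 0.0878
```

>>> send_rows --plan '[-0.96,-0.73,0.13,0,0,0,1,-0.96,-0.73,0.13,0,0,0,1,-0.96,-0.73,0.13,0,0,0,1,-0.96,-0.73,0.13,0,0,0,1,0,0,0,0,0,0.97,1,0,0,0,0,0,0.97,1,0,0,0,0,0,0.97,1,0,0,0,0,0,0.97,1,0,0,0,0,0,0.97,1,0,0,0,0,0,0.97,1,0,0,0,0,0,0.97,1,0,0,0,0,0,0,1]'

```text
time: 4.1
tcp_pos: [0.5179, 0.0786, 0.1598]
eef_rot: [[-0.275, 0.962, -0.001], [0.962, 0.275, -0.0], [0.0, -0.001, -1.0]]
ft_force: [-0.0, -0.1, 0.7]
width: 0.0878
```

>>> send_rows --plan '[0,0,0.875,0,0,0,1,0,0,0.875,0,0,0,1,0,0,0.875,0,0,0,1,0,0,0.875,0,0,0,1,0,0,0.875,0,0,0,1,0,0,0.875,0,0,0,1,0,0,0,0,0,0,1,0,0,0,0,0,0,0,0,0,0,0,0,0,0,0,0,0,0,0,0,0,0,0,0,0,0,0,0,0,0,0,0,0,0,0,0,0,0,0,0,0,0]' --squeeze 40

```text
time: 5.72
tcp_pos: [0.5181, 0.0786, 0.0553]
eef_rot: [[-0.273, 0.962, 0.0], [0.962, 0.273, 0.0], [0.0, 0.0, -1.0]]
ft_force: [0.1, -0.5, 0.4]
width: 0.0314
```

Run:
```python
from plant import *
from h import *
o=get_obs();print(o['time'],o['tcp_pos'],o['ft_force'],o['width'])
t=snapshot("top");s=snapshot("side")
a=cv2.resize(t["pixels"][140:250,150:340],None,fx=2.1,fy=2.1,interpolation=3);b=cv2.resize(s["pixels"][90:280,220:420],None,fx=2,fy=2,interpolation=3)
c=np.zeros((400,800,3),np.uint8);c[:a.shape[0],:a.shape[1]]=a;c[:380,400:800]=b
cv2.imwrite("pics/grasp.png",c[:,:,::-1])
```

```text
5.725 [0.5181 0.0786 0.0553] [ 0.1397 -0.5168  0.4354] 0.03136586597389606
```

View pics/grasp.png

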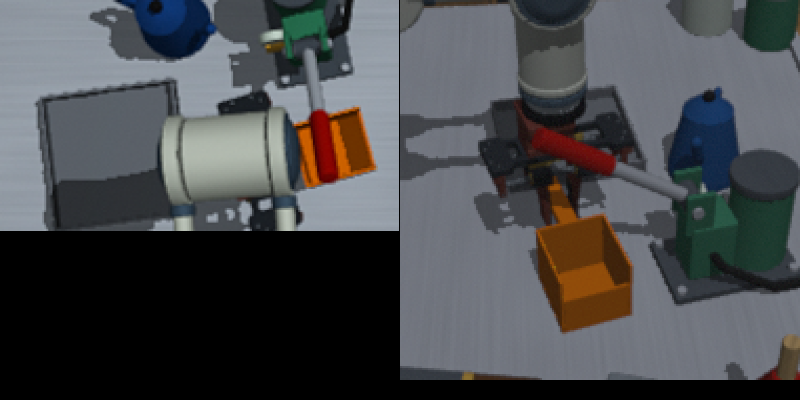

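The picture shows the fingers on either side of the handle, around (560,195), and the bowl still in place under the lever. The fingers are still closing at 31 mm. I'll let them finish, then lift 40 mm.

>>> send_rows --plan '[0,0,0,0,0,0,0,0,0,0,0,0,0,0,0,0,0,0,0,0,0,0,0,0,0,0,0,0,0,0,-0.5,0,0,0,0,0,0,-0.5,0,0,0,0,0,0,-0.5,0,0,0,0,0,0,-0.5,0,0,0,0,0,0,0,0,0,0,0]'

```text
time: 6.95
tcp_pos: [0.5188, 0.0787, 0.0967]
eef_rot: [[-0.273, 0.962, 0.002], [0.962, 0.273, 0.0], [-0.0, 0.002, -1.0]]
ft_force: [0.4, 0.8, -1.7]
width: 0.0238
```

Run:
```python
from plant import *
from h import *
o=get_obs();print(o['time'],o['tcp_pos'],o['ft_force'],o['width'])
s=snapshot("side");b=cv2.resize(s["pixels"][90:280,220:420],None,fx=2.5,fy=2.5,interpolation=3)
cv2.imwrite("pics/lift.png",b[:,:,::-1])
```

```text
6.95 [0.5188 0.0787 0.0967] [ 0.4223  0.7572 -1.6797] 0.023812716973420484
```

View pics/lift.png

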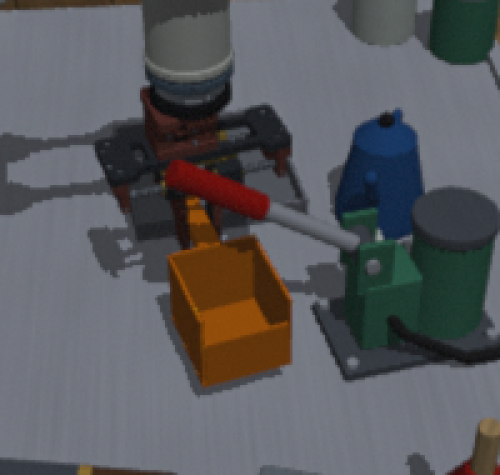

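The bailer is held level and clears the lever. I'll draw it straight out to over the tray.

>>> send_rows --plan '[0.88,0.21,0,0,0,0,0,0.88,0.21,0,0,0,0,0,0.88,0.21,0,0,0,0,0,0.88,0.21,0,0,0,0,0,0.88,0.21,-0.05,0,0,0,0,0.88,0.21,-0.05,0,0,0,0,0.88,0.21,-0.05,0,0,0,0,0.88,0.21,-0.05,0,0,0,0,0.88,0.21,-0.05,0,0,0,0,0.88,0.21,-0.05,0,0,0,0,0.88,0.21,-0.05,0,0,0,0,0.88,0.21,-0.05,0,0,0,0,0.88,0.21,-0.05,0,0,0,0,0.88,0.21,0,0,0,0,0,0.88,0.21,0,0,0,0,0,0.88,0.21,0,0,0,0,0,0.88,0.21,0,0,0,0,0,0.88,0.21,0,0,0,0,0,0,0,0,0,0,0,0,0,0,0,0,0,0,0]'

```text
time: 9.5
tcp_pos: [0.5043, 0.4038, 0.1041]
eef_rot: [[-0.273, 0.962, -0.0], [0.962, 0.273, -0.001], [-0.001, -0.0, -1.0]]
ft_force: [0.6, -0.1, -1.6]
width: 0.0239
```

Run:
```python
from plant import *
from h import *
o=get_obs();print(o['time'],o['tcp_pos'],o['ft_force'],o['width'])
t=snapshot("top");s=snapshot("side");np.savez("s1.npz",**s)
a=cv2.resize(t["pixels"][140:260,150:340],None,fx=2.1,fy=2.1,interpolation=3);b=cv2.resize(s["pixels"][80:230,230:390],None,fx=2.5,fy=2.5,interpolation=3)
c=np.zeros((400,800,3),np.uint8);c[:a.shape[0],:a.shape[1]]=a;c[:375,400:800]=b
cv2.imwrite("pics/over.png",c[:,:,::-1])
```

```text
9.5 [0.5043 0.4038 0.1041] [ 0.624  -0.1009 -1.6056] 0.02391988237889742
```

View pics/over.png

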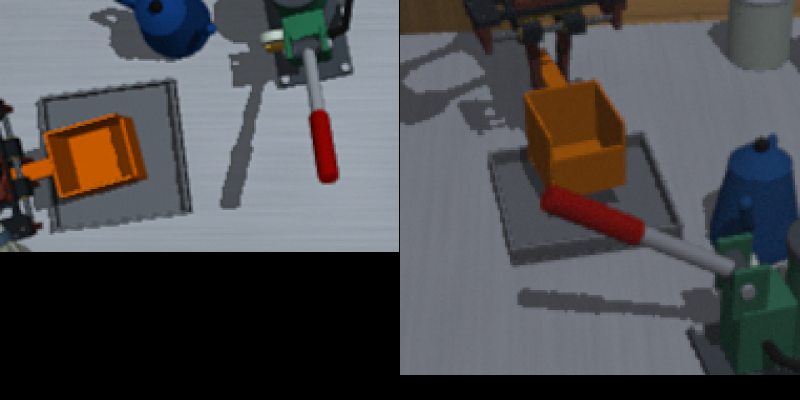

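The bowl is over the tray, with its rim centre near (97,155) in the crop and the tray centre near (113,155), which is parallax. Lowering now.

>>> send_rows --plan '[0,0,0.5,0,0,0,0,0,0,0.5,0,0,0,0,0,0,0.5,0,0,0,0,0,0,0.35,0,0,0,0,0,0,0.15,0,0,0,0,0,0,0.1,0,0,0,0,0,0,0,0,0,0,0,0,0,0,0,0,0,0]'

```text
time: 10.6
tcp_pos: [0.5044, 0.4042, 0.0627]
eef_rot: [[-0.273, 0.962, 0.001], [0.962, 0.273, 0.0], [0.0, 0.001, -1.0]]
ft_force: [0.7, 0.3, -1.0]
width: 0.0236
```

>>> send_rows --plan '[0,0,0.06,0,0,0,0,0,0,0.06,0,0,0,0,0,0,0,0,0,0,0,0,0,0,0,0,0,0]'

```text
time: 11.1
tcp_pos: [0.5043, 0.4041, 0.0603]
eef_rot: [[-0.273, 0.962, 0.0], [0.962, 0.273, 0.0], [0.0, 0.001, -1.0]]
ft_force: [-0.9, 0.0, 1.5]
width: 0.0237
```

Contact on the tray floor, as the vertical force rose from -1.0 to +1.5 N. I'll open, then rise.

>>> send_rows --plan '[0,0,0,0,0,0,0.4,0,0,0,0,0,0,0.6,0,0,0,0,0,0,1,0,0,0,0,0,0,1,0,0,0,0,0,0,1,0,0,0,0,0,0,1,0,0,0,0,0,0,1,0,0,0,0,0,0,1,0,0,-1,0,0,0,1,0,0,-1,0,0,0,1,0,0,-1,0,0,0,1,0,0,-1,0,0,0,1,0,0,-1,0,0,0,1,0,0,-1,0,0,0,1,0,0,-1,0,0,0,1,0,0,-1,0,0,0,1,0,0,-1,0,0,0,0,0,0,-1,0,0,0,0,0,0,-1,0,0,0,0]'

```text
time: 13.48
tcp_pos: [0.5042, 0.404, 0.2811]
eef_rot: [[-0.273, 0.962, -0.0], [0.962, 0.273, -0.0], [-0.0, -0.0, -1.0]]
ft_force: [-0.2, -0.6, -0.3]
width: 0.0613
```

Run:
```python
from plant import *
from h import *
o=get_obs();print(o['time'],o['tcp_pos'],o['ft_force'],o['width'])
t=snapshot("top");s=snapshot("side")
a=cv2.resize(t["pixels"][140:260,150:340],None,fx=2.1,fy=2.1,interpolation=3);b=cv2.resize(s["pixels"][80:230,230:390],None,fx=2.5,fy=2.5,interpolation=3)
c=np.zeros((400,800,3),np.uint8);c[:a.shape[0],:a.shape[1]]=a;c[:375,400:800]=b
cv2.imwrite("pics/placed.png",c[:,:,::-1])
m=mask(s,(5,150,60),(18,255,255),(250,90,345,180));c=blob(m);q=cv2.approxPolyDP(c[:,None],2,True)[:,0]
print([(p.tolist(),plane(s,p,.09)[:2].round(3).tolist()) for p in q])
```

```text
13.475 [0.5042 0.404  0.2811] [-0.1753 -0.5988 -0.3166] 0.06128335433821168
[([282, 113], [0.483, 0.442]), ([289, 126], [0.503, 0.366]), ([281, 130], [0.479, 0.347]), ([282, 152], [0.48, 0.236]), ([285, 159], [0.487, 0.203]), ([290, 153], [0.502, 0.23]), ([319, 164], [0.578, 0.173]), ([319, 141], [0.586, 0.28]), ([310, 127], [0.564, 0.355]), ([298, 127], [0.529, 0.358]), ([288, 112], [0.502, 0.446])]
```

View pics/placed.png

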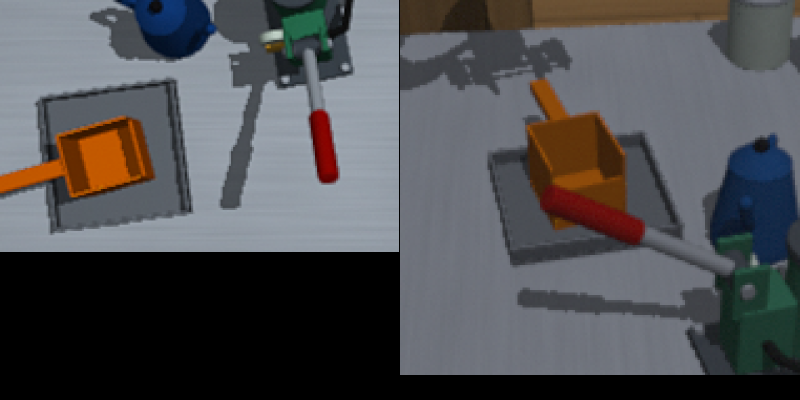

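The bailer stands flat in the tray. Rim corners put the bowl centre at about (0.53, 0.31), close to the tray centre (0.533, 0.312). Now the pump, with the fingers shut.

>>> send_rows --plan '[-1,-0.23,-0.2,0,0,0,0,-1,-0.23,-0.2,0,0,0,0,-1,-0.23,-0.2,0,0,0,0,-1,-0.23,-0.2,0,0,0,0,-1,-0.23,-0.2,0,0,0,0,-1,-0.23,0,0,0,0,0,-1,-0.23,0,0,0,0,0,-1,-0.23,0,0,0,0,0,-1,-0.23,0,0,0,0,0,-1,-0.23,0,0,0,0,0,-1,-0.23,0,0,0,0,0,-1,-0.23,0,0,0,0,0,-1,-0.23,0,0,0,0,0,-1,-0.23,0,0,0,0,0,-1,-0.23,0,0,0,0,0,-1,-0.23,0,0,0,0,0,-1,-0.23,0,0,0,0,0,-1,-0.23,0,0,0,0,0,-1,-0.23,0,0,0,0,0,-1,-0.23,0,0,0,0,0]'

```text
time: 16.08
tcp_pos: [0.525, -0.0072, 0.2998]
eef_rot: [[-0.273, 0.962, 0.0], [0.962, 0.273, 0.0], [-0.0, 0.0, -1.0]]
ft_force: [0.2, -0.6, 1.2]
width: 0.0006
```

>>> send_rows --plan '[-0.1,0,0,0,0,0,0,0,0,0,0,0,0,0,0,0,0,0,0,0,0]'

```text
time: 16.45
tcp_pos: [0.5256, -0.0072, 0.2999]
eef_rot: [[-0.274, 0.962, 0.0], [0.962, 0.274, 0.0], [0.0, 0.0, -1.0]]
ft_force: [0.3, 0.4, 0.3]
width: 0.0006
```

>>> send_rows --plan '[0,0,1,0,0,0,0,0,0,1,0,0,0,0,0,0,1,0,0,0,0,0,0,1,0,0,0,0,0,0,1,0,0,0,0,0,0,1,0,0,0,0,0,0,1,0,0,0,0,0,0,1,0,0,0,0,0,0,1,0,0,0,0,0,0,1,0,0,0,0,0,0,0,0,0,0,0]'

```text
time: 17.82
tcp_pos: [0.5255, -0.0073, 0.1006]
eef_rot: [[-0.274, 0.962, 0.0], [0.962, 0.274, -0.0], [-0.001, 0.0, -1.0]]
ft_force: [-5.2, -0.6, 10.4]
width: 0.0009
```

>>> send_rows --plan '[0,0,0.7,0,0,0,0,0,0,0.7,0,0,0,0,0,0,0,0,0,0,0,0,0,0,0,0,0,0]'

```text
time: 18.32
tcp_pos: [0.5274, -0.0073, 0.0753]
eef_rot: [[-0.274, 0.962, 0.006], [0.962, 0.274, -0.001], [-0.002, 0.005, -1.0]]
ft_force: [-0.7, -0.6, 11.6]
width: 0.0006
```

>>> send_rows --plan '[0,0,0.2,0,0,0,0,0,0,0.1,0,0,0,0,0,0,0,0,0,0,0]'

```text
time: 18.7
tcp_pos: [0.5286, -0.0071, 0.0719]
eef_rot: [[-0.275, 0.962, 0.01], [0.962, 0.275, -0.0], [-0.003, 0.009, -1.0]]
ft_force: [-3.3, -0.3, 20.2]
width: 0.0004
```

Run:
```python
from plant import *
from h import *
o=get_obs();print(o['time'],o['tcp_pos'],o['ft_force'],o['width'])
s=snapshot("side")
c=blob(mask(s,(0,150,60),(4,255,255),(260,150,340,260)));print(cv2.boxPoints(rect(c)).tolist())
piv=np.array([.677,.0222,.125])
for a in (.9,.97,1.047):
    f=lambda r:proj(s,piv+r*np.array([-.981*np.cos(.611-a),-.195*np.cos(.611-a),np.sin(.611-a)]))
    print(a,f(.12),f(.22))
b=cv2.resize(s["pixels"][80:280,230:430],None,fx=2.5,fy=2.5,interpolation=3);cv2.imwrite("pics/down.png",b[:,:,::-1])
```

```text
18.7 [ 0.5286 -0.0071  0.0719] [-3.2626 -0.2577 20.1517] 0.00039186044235955703
[[283.0307922363281, 228.55386352539062], [317.3846130371094, 208.923095703125], [321.9999694824219, 217.00003051757812], [287.6461486816406, 236.63079833984375]]
0.9 [318.6827 207.5217] [280.368 223.812]
0.97 [319.793  209.7456] [282.7523 227.7178]
1.047 [321.2523 212.0435] [285.7779 231.7099]
```

View pics/down.png

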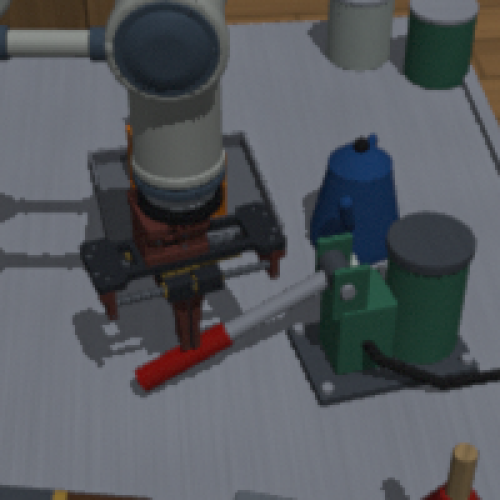

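The picture shows the lever pressed down. The grip tip measures (285,233) against (286,232) predicted at the stop, and the force rose to 20 N, so the lever is at its stop. Up now.

>>> send_rows --plan '[0,0,-0.98,0,0,0,0,0,0,-0.98,0,0,0,0,0,0,-0.98,0,0,0,0,0,0,-0.98,0,0,0,0,0,0,-0.98,0,0,0,0,0,0,-0.98,0,0,0,0,0,0,-0.98,0,0,0,0,0,0,-0.98,0,0,0,0,0,0,-0.98,0,0,0,0,0,0,-0.98,0,0,0,0,0,0,-0.98,0,0,0,0,0,0,-0.98,0,0,0,0,0,0,0,0,0,0,0,0,0,0,0,0,0,0,0,0,0,0,0,0,0,0,0,0,0,0,0,0,0,0,0,0,0,0,0,0,0,0,0,0,0,0,0,0,0,0,0,0]'

```text
invalid input at $.plan: expected a multiple of 7 numbers
```

```bash
cat > chk.py <<'E'
from plant import *
from h import *
o=get_obs();print(o['time'],o['tcp_pos'],o['ft_force'])
s=snapshot("side");c=blob(mask(s,(0,150,60),(4,255,255),(260,135,345,260)));print("lever",cv2.boxPoints(rect(c)).round(1).tolist())
E
python3 chk.py
```

```text
18.75 [ 0.5286 -0.0072  0.072 ] [-3.8537  0.1751 20.974 ]
lever [[282.70001220703125, 227.8000030517578], [317.6000061035156, 208.8000030517578], [322.20001220703125, 217.1999969482422], [287.29998779296875, 236.1999969482422]]
```

>>> send_rows --plan '[0,0,-0.98,0,0,0,0,0,0,-0.98,0,0,0,0,0,0,-0.98,0,0,0,0,0,0,-0.98,0,0,0,0,0,0,-0.98,0,0,0,0,0,0,-0.98,0,0,0,0,0,0,-0.98,0,0,0,0,0,0,-0.98,0,0,0,0,0,0,-0.98,0,0,0,0,0,0,-0.98,0,0,0,0,0,0,-0.98,0,0,0,0,0,0,-0.98,0,0,0,0,0,0,0,0,0,0,0,0,0,0,0,0,0,0,0,0,0,0,0,0,0,0,0,0,0,0,0,0,0,0,0,0,0,0,0]'

```text
time: 20.92
tcp_pos: [0.5255, -0.0078, 0.3007]
eef_rot: [[-0.273, 0.962, -0.001], [0.962, 0.273, 0.0], [0.0, -0.001, -1.0]]
ft_force: [0.4, 0.3, 0.5]
width: 0.0008
```

```bash
python3 chk.py
```

```text
20.925 [ 0.5255 -0.0078  0.3007] [0.4201 0.2925 0.4632]
lever [[284.79998779296875, 162.10000610351562], [288.5, 152.5], [328.29998779296875, 168.0], [324.6000061035156, 177.60000610351562]]
```

The lever is back at its rest position in the image. Second stroke.

>>> send_rows --plan '[0,0,0.98,0,0,0,0,0,0,0.98,0,0,0,0,0,0,0.98,0,0,0,0,0,0,0.98,0,0,0,0,0,0,0.98,0,0,0,0,0,0,0.98,0,0,0,0,0,0,0.98,0,0,0,0,0,0,0.98,0,0,0,0,0,0,0.98,0,0,0,0,0,0,0.98,0,0,0,0,0,0,0.98,0,0,0,0,0,0,0.98,0,0,0,0,0,0,0,0,0,0,0,0,0,0,0,0,0,0]'

```text
time: 22.72
tcp_pos: [0.5285, -0.0081, 0.0718]
eef_rot: [[-0.273, 0.962, 0.009], [0.962, 0.273, -0.001], [-0.004, 0.009, -1.0]]
ft_force: [-4.1, -0.1, 20.7]
width: -0.0
```

```bash
python3 chk.py
```

```text
22.725 [ 0.5285 -0.0081  0.0718] [-4.0651 -0.0632 20.723 ]
lever [[282.8999938964844, 228.10000610351562], [317.79998779296875, 209.10000610351562], [322.20001220703125, 217.1999969482422], [287.29998779296875, 236.1999969482422]]
```

>>> send_rows --plan '[0,0,-0.98,0,0,0,0,0,0,-0.98,0,0,0,0,0,0,-0.98,0,0,0,0,0,0,-0.98,0,0,0,0,0,0,-0.98,0,0,0,0,0,0,-0.98,0,0,0,0,0,0,-0.98,0,0,0,0,0,0,-0.98,0,0,0,0,0,0,-0.98,0,0,0,0,0,0,-0.98,0,0,0,0,0,0,-0.98,0,0,0,0,0,0,-0.98,0,0,0,0,0,0,0,0,0,0,0,0,0,0,0,0,0,0,0,0,0,0,0,0,0,0,0,0,0,0,0,0,0,0,0,0,0,0,0]'

```text
time: 24.9
tcp_pos: [0.5255, -0.0078, 0.3007]
eef_rot: [[-0.273, 0.962, -0.001], [0.962, 0.273, 0.0], [0.0, -0.001, -1.0]]
ft_force: [0.3, -0.3, 0.2]
width: 0.0008
```

```bash
python3 chk.py
```

```text
24.9 [ 0.5255 -0.0078  0.3007] [ 0.2636 -0.3162  0.1717]
lever [[285.0, 162.1999969482422], [288.70001220703125, 152.5], [328.20001220703125, 167.8000030517578], [324.3999938964844, 177.5]]
```

Third stroke.

>>> send_rows --plan '[0,0,0.98,0,0,0,0,0,0,0.98,0,0,0,0,0,0,0.98,0,0,0,0,0,0,0.98,0,0,0,0,0,0,0.98,0,0,0,0,0,0,0.98,0,0,0,0,0,0,0.98,0,0,0,0,0,0,0.98,0,0,0,0,0,0,0.98,0,0,0,0,0,0,0.98,0,0,0,0,0,0,0.98,0,0,0,0,0,0,0.98,0,0,0,0,0,0,0,0,0,0,0,0,0,0,0,0,0,0]'

```text
time: 26.7
tcp_pos: [0.5285, -0.0081, 0.0718]
eef_rot: [[-0.273, 0.962, 0.009], [0.962, 0.273, -0.001], [-0.004, 0.009, -1.0]]
ft_force: [-3.0, -0.2, 21.6]
width: 0.0003
```

```bash
python3 chk.py
```

```text
26.7 [ 0.5285 -0.0081  0.0718] [-2.988  -0.1861 21.5696]
lever [[283.0, 227.39999389648438], [318.1000061035156, 208.6999969482422], [322.6000061035156, 217.10000610351562], [287.5, 235.89999389648438]]
```

>>> send_rows --plan '[0,0,-0.98,0,0,0,0,0,0,-0.98,0,0,0,0,0,0,-0.98,0,0,0,0,0,0,-0.98,0,0,0,0,0,0,-0.98,0,0,0,0,0,0,-0.98,0,0,0,0,0,0,-0.98,0,0,0,0,0,0,-0.98,0,0,0,0,0,0,-0.98,0,0,0,0,0,0,-0.98,0,0,0,0,0,0,-0.98,0,0,0,0,0,0,-0.98,0,0,0,0,0,0,0,0,0,0,0,0,0,0,0,0,0,0,0,0,0,0,0,0,0,0,0,0,0,0,0,0,0,0,0,0,0,0,0]'

```text
time: 28.88
tcp_pos: [0.5255, -0.0078, 0.3007]
eef_rot: [[-0.273, 0.962, -0.001], [0.962, 0.273, 0.0], [0.0, -0.001, -1.0]]
ft_force: [0.0, 0.1, 0.3]
width: 0.0004
```

```bash
python3 chk.py
python3 - <<'E'
from h import *
T=dict(np.load("top0.npz"));S=dict(np.load("side0.npz"))
piv=(np.array([.5666,-.2603])+np.array([.5707,-.265]))/2
post=np.array([.4836,-.2865]);print(np.linalg.norm(post-piv),post-piv)
a0=np.arctan2(*(post-piv)[::-1]);print("arm angle",np.degrees(a0))
th=(a0-.55) # arm mid direction
for q in (0,.55,1.1): print(q,piv+.09*np.array([np.cos(a0-q),np.sin(a0-q)]))
E
```

```text
28.875 [ 0.5255 -0.0078  0.3007] [0.0428 0.0778 0.3399]
lever [[284.79998779296875, 162.10000610351562], [288.5, 152.5], [328.29998779296875, 168.0], [324.6000061035156, 177.60000610351562]]
0.08833077040307076 [-0.0851 -0.0238]
arm angle -164.3352669742782
0 [ 0.482 -0.287]
0.55 [ 0.4821 -0.2381]
1.1 [ 0.5077 -0.1964]
```

All three strokes done, each one at the stop and back at rest by image. Now the counter: move to the -y side of the post and descend.

>>> send_rows --plan '[-0.955,-0.367,0,0,0,0,0,-0.955,-0.367,0,0,0,0,0,-0.955,-0.367,0,0,0,0,0,-0.955,-0.367,0,0,0,0,0,-0.955,-0.367,0,0,0,0,0,-0.955,-0.367,0,0,0,0,0,-0.955,-0.367,0,0,0,0,0,-0.955,-0.367,0,0,0,0,0,-0.955,-0.367,0,0,0,0,0,-0.955,-0.367,0,0,0,0,0,-0.955,-0.367,0,0,0,0,0,-0.955,-0.367,0,0,0,0,0,-0.955,-0.367,0,0,0,0,0,-0.955,-0.367,0,0,0,0,0,-0.955,-0.367,0,0,0,0,0,-0.955,-0.367,0,0,0,0,0,0,0,0,0,0,0,0]'

```text
time: 31.05
tcp_pos: [0.4959, -0.3354, 0.3004]
eef_rot: [[-0.272, 0.962, -0.001], [0.962, 0.272, 0.001], [0.001, -0.001, -1.0]]
ft_force: [-0.1, 0.1, -0.3]
width: 0.0009
```

>>> send_rows --plan '[0,0,1,0,0,0,0,0,0,1,0,0,0,0,0,0,1,0,0,0,0,0,0,1,0,0,0,0,0,0,1,0,0,0,0,0,0,1,0,0,0,0,0,0,1,0,0,0,0,0,0,1,0,0,0,0,0,0,1,0,0,0,0,0,0,1,0,0,0,0,0,0,0.1,0,0,0,0,0,0,0,0,0,0,0]'

```text
time: 32.55
tcp_pos: [0.4964, -0.334, 0.0993]
eef_rot: [[-0.273, 0.962, 0.0], [0.962, 0.273, -0.0], [-0.0, 0.0, -1.0]]
ft_force: [-0.3, 0.2, 0.9]
width: 0.0005
```

Run:
```python
from plant import *
from h import *
o=get_obs();print(o['time'],o['tcp_pos'],o['ft_force'],o['joint_positions'])
s=snapshot("side");b=cv2.resize(s["pixels"][200:370,200:450],None,fx=2.5,fy=2.5,interpolation=3);cv2.imwrite("pics/cnt.png",b[:,:,::-1])
c=blob(mask(s,(22,150,100),(35,255,255),(270,280,345,320)));print(rect(c))
for X in ([.483,-.287,.107],[.482,-.238,.107],[.508,-.196,.107]):print(proj(s,X))
```

```text
32.55 [ 0.4964 -0.334   0.0993] [-0.2828  0.1704  0.8615] [-0.6491  0.0965  1.443  -0.      1.6017 -0.926 ]Traceback (most recent call last):
  File "<stdin>", line 5, in <module>
  File "h.py", line 18, in blob
    c=max(cv2.findContours(m,cv2.RETR_EXTERNAL,cv2.CHAIN_APPROX_NONE)[0],key=cv2.contourArea)
ValueError: max() iterable argument is empty
```

View pics/cnt.png

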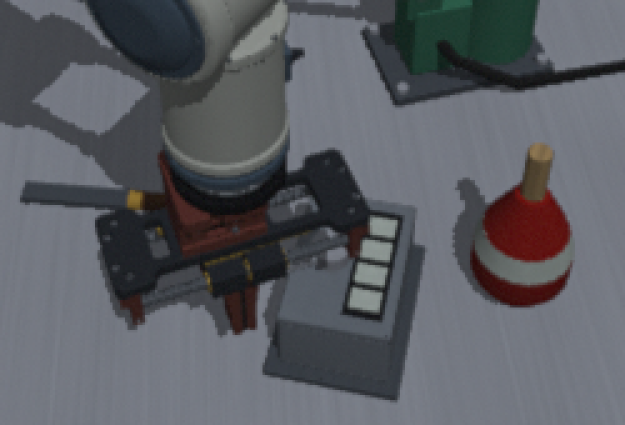

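The gripper hides the post here. The fingers sit beside it with about 30 mm to go. I'll push along the arc, turning with the lever.

>>> send_rows --plan '[0.7,0,0,0,0,0,0,0.8,0,0,0,0,0,0,0.63,-0.09,0,0,0,0.98,0,0.63,-0.09,0,0,0,0.98,0,0.63,-0.09,0,0,0,0.98,0,0.63,-0.09,0,0,0,0.98,0,0,0,0,0,0,0,0]'

```text
time: 33.48
tcp_pos: [0.4774, -0.2549, 0.0997]
eef_rot: [[0.265, 0.964, 0.001], [0.964, -0.265, -0.001], [-0.001, 0.001, -1.0]]
ft_force: [-0.0, -0.6, 1.2]
width: 0.0006
```

```bash
cat > cc.py <<'E'
from plant import *
from h import *
o=get_obs();R=o['eef_rot'];p=o['tcp_pos'];print(o['time'],p,o['ft_force'],"tool-frame F",R.T@o['ft_force'])
piv=np.array([.5686,-.2627,p[2]]);print("tool rel pivot in tool frame",R.T@(p-piv))
c=p+R[:,0]*.019;v=(c-piv);print("post-side pt",c,"r",np.hypot(*v[:2]),"angle est",-np.arctan2(*v[1::-1])%(2*np.pi)-np.radians(164.3))
for n in("side","top"):
    s=snapshot(n);m=mask(s,(22,130,90),(35,255,255));ys,xs=np.nonzero(m)
    print(n,[ (q.round(1).tolist()) for q in (cv2.connectedComponentsWithStats(m)[3][1:])][:8], "pred",[proj(s,[piv[0]+.09*np.cos(a),piv[1]+.09*np.sin(a),.107]).round(1).tolist() for a in -np.radians(164.3)-np.array([0,.55,1.0,1.1])])
E
python3 cc.py
```

```text
33.475 [ 0.4774 -0.2549  0.0997] [-0.0464 -0.576   1.1793] tool-frame F [-0.5685  0.1091 -1.1788]
tool rel pivot in tool frame [-0.0166 -0.09   -0.0001]
post-side pt [ 0.4824 -0.2366  0.0997] r 0.0900752710503124 angle est 0.568563578835791
side [[293.0, 271.5], [291.3, 287.1]] pred [[286.8, 304.4], [286.2, 284.2], [295.3, 270.0], [298.2, 267.4]]
top [[390.0, 139.0], [386.5, 229.5]] pred [[406.0, 231.1], [388.5, 231.0], [375.8, 224.2], [373.5, 221.9]]
```

The post is following the finger, with top pixel (386,229) matching about 0.58 rad. Continuing.

>>> send_rows --plan '[0.63,-0.09,0,0,0,0.98,0,0.63,-0.09,0,0,0,0.98,0,0.63,-0.09,0,0,0,0.98,0,0.63,-0.09,0,0,0,0.98,0,0.1,0,0,0,0,0,0,0,0,0,0,0,0,0]'

```text
time: 34.33
tcp_pos: [0.4949, -0.2074, 0.0993]
eef_rot: [[0.727, 0.686, -0.001], [0.686, -0.727, -0.0], [-0.001, -0.0, -1.0]]
ft_force: [-2.9, -1.7, 2.8]
width: 0.0004
```

```bash
python3 cc.py
```

```text
34.325 [ 0.4949 -0.2074  0.0993] [-2.864  -1.7328  2.8027] tool-frame F [-3.2746 -0.7052 -2.8   ]
tool rel pivot in tool frame [-0.0157 -0.0907  0.    ]
post-side pt [ 0.5088 -0.1944  0.0992] r 0.09079898954183034 angle est 1.1253130775316804
side [[296.0, 235.0], [291.2, 255.0], [301.2, 258.9]] pred [[286.8, 304.4], [286.2, 284.2], [295.3, 270.0], [298.2, 267.4]]
top [] pred [[406.0, 231.1], [388.5, 231.0], [375.8, 224.2], [373.5, 221.9]]
```

>>> send_rows --plan '[0.15,0,0,0,0,0,0,0.15,0,0,0,0,0,0,0,0,0,0,0,0,0]'

```text
time: 34.8
tcp_pos: [0.4965, -0.2058, 0.0992]
eef_rot: [[0.731, 0.683, -0.007], [0.683, -0.731, -0.005], [-0.008, -0.001, -1.0]]
ft_force: [-14.8, -10.6, 6.6]
width: 0.0006
```

```bash
python3 cc.py
```

```text
34.8 [ 0.4965 -0.2058  0.0992] [-14.771  -10.6148   6.5908] tool-frame F [-18.0934  -2.3342  -6.4401]
tool rel pivot in tool frame [-0.0138 -0.0908  0.0002]
post-side pt [ 0.5104 -0.1928  0.0991] r 0.09093448198183368 angle est 1.150123773363295
side [[292.0, 254.0], [302.2, 258.5]] pred [[286.8, 304.4], [286.2, 284.2], [295.3, 270.0], [298.2, 267.4]]
top [] pred [[406.0, 231.1], [388.5, 231.0], [375.8, 224.2], [373.5, 221.9]]
```

The force jumped to 18 N along the push, so the lever is at its stop. I'll back off and lift clear so it can spring back.

>>> send_rows --plan '[-0.5,0,0,0,0,0,0,-1,0,-0.5,0,0,0,0,-1,0,-1,0,0,0,0,-1,0,-1,0,0,0,0,-1,0,-1,0,0,0,0,-1,0,-1,0,0,0,0,-1,0,-1,0,0,0,0,-1,0,-1,0,0,0,0,-1,0,-1,0,0,0,0,-1,0,-1,0,0,0,0,0,1,-1,0,0,0,0,0,1,-1,0,0,0,0,0,1,0,0,0,0,0,0,1,0,0,0,0,0,0,1,0,0,0,0,0,0,1,0,0,0,0,0,0,1,0,0,0,0,0,0,0,0,0,0,0,0,0,0,0,0,0,0,0]'

```text
time: 37.28
tcp_pos: [0.4562, -0.4348, 0.3101]
eef_rot: [[0.73, 0.684, 0.001], [0.684, -0.73, -0.0], [0.0, 0.001, -1.0]]
ft_force: [-0.5, -0.2, 0.7]
width: 0.0005
```

```bash
python3 chk.py; python3 cc.py
python3 - <<'E'
from plant import *
from h import *
t=snapshot("top");s=snapshot("side")
a=cv2.resize(t["pixels"][100:300,140:460],(512,320),interpolation=3);b=cv2.resize(s["pixels"][90:360,200:450],(278,300),interpolation=3)
c=np.zeros((320,800,3),np.uint8);c[:,:512]=a;c[:300,515:793]=b
cv2.imwrite("pics/end.png",c[:,:,::-1])
E
```

```text
37.275 [ 0.4562 -0.4348  0.3101] [-0.5195 -0.228   0.6991]
lever [[284.79998779296875, 162.8000030517578], [288.3999938964844, 153.1999969482422], [328.20001220703125, 168.10000610351562], [324.6000061035156, 177.6999969482422]]
37.325 [ 0.4562 -0.4346  0.3102] [ 0.5397 -0.2877 -0.279 ] tool-frame F [0.197  0.5787 0.2797]
tool rel pivot in tool frame [-0.1996  0.0486  0.    ]
post-side pt [ 0.4701 -0.4216  0.3102] r 0.18701096525806776 angle est -0.7417546829002832
side [[263.4, 248.8], [277.6, 254.8], [281.8, 261.5], [241.0, 267.0], [238.5, 268.5], [256.9, 279.4], [252.9, 283.6]] pred [[286.8, 304.4], [286.2, 284.2], [295.3, 270.0], [298.2, 267.4]]
top [[406.1, 230.4]] pred [[406.0, 231.1], [388.5, 231.0], [375.8, 224.2], [373.5, 221.9]]
```

View pics/end.png

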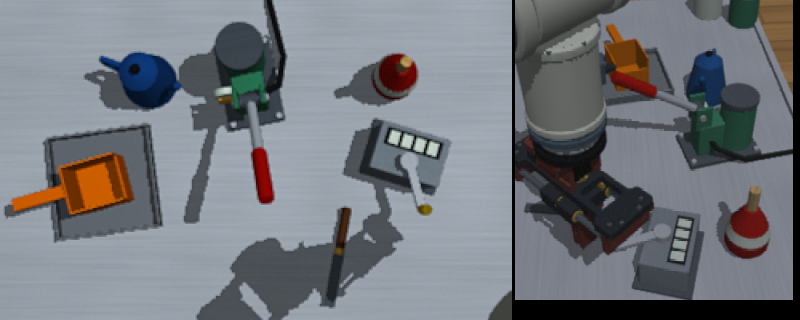

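The final picture shows the bailer flat in the tray and the pump lever up. The counter post is back at top pixel (406,230), where it started, the bystanders haven't moved, and the arm touches nothing. Handing in.

```bash
python3 -c "
from plant import *
print(finish_job(),get_obs()['time'])"
```

```text
the job is handed in; nothing more can be done
the job is handed in; nothing more can be done
```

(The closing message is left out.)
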